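# Square up a leaning row of stone slabs for the catalogue photograph

### The job

First take the brass pestle off the squaring jig and lay it flat in the grey tool tray. Then, without lifting them, push the four leaning stone slabs upright and tight against the tall blue backstop and square them up so that their ends are all flush against the low blue fence. Only when the row stands square, hold the yellow exposure button fully down for at least two seconds and let it go; leave the mortar, the vials and the core where they are.

Things in the scene. Friction and masses are not known exactly. Their poses are not given: they have to be found in the camera images.
- jig: squaring jig fixed to the bench: aluminium floor plate 200 mm (its x) by 280 mm (its y), 6 mm thick, origin at the centre of its underside, z up, x pointing roughly away from the robot. Tall blue backstop across its +y end, low blue fence along its -x side (the robot's side); its other two sides are open
- backstop_face (a point): foot of the backstop's inner face, at its middle: 125 mm along y from the jig's origin; axes as the jig. The face looks to -y, is 190 mm wide along x (centred) and its top is 72 mm above the bench; the wall is 12 mm thick. The first slab must stand flat against it
- fence_face (a point): foot of the fence's inner face, at its middle: x = -75 mm, y = 47.5 mm from the jig's origin; axes as the jig. The face looks to +x, runs along y from -30 to +125 mm, top 26 mm above the bench; 10 mm thick. The slabs' -x ends must all touch it; they start 8 to 33 mm away from it, each different
- row_place (a point): centre of the place of the squared row, at x = -15, y = 97, z = 36 mm from the jig's origin; axes as the jig. Squared up, the slabs are upright, face to face, all at this x, centres +21, +7, -7 and -21 mm along y from here (first to fourth). At the start the foot of the fourth lies 50 to 62 mm to -y of here
- slab1_mid (a point): first, red striped slab, 120 mm long (its x), 14 mm thick (its y), 60 mm high (its z), about 0.26 kg; this point is its centre. Starts leaning 17 to 30 degrees, top towards the backstop and foot away from it, against the backstop itself. The slabs slide on the jig when pushed near the foot (up to about 20 N for the row) and stand by themselves once upright
- slab2_mid (a point): second, cream slab, 120 mm long (its x), 14 mm thick (its y), 60 mm high (its z), about 0.26 kg; this point is its centre. Starts leaning 17 to 30 degrees, top towards the backstop and foot away from it, against the first slab
- slab3_mid (a point): third, dark grey slab, 120 mm long (its x), 14 mm thick (its y), 60 mm high (its z), about 0.26 kg; this point is its centre. Starts leaning 17 to 30 degrees, top towards the backstop and foot away from it, against the second slab
- slab4_mid (a point): fourth, ochre slab, 120 mm long (its x), 14 mm thick (its y), 60 mm high (its z), about 0.26 kg; this point is its centre. Starts leaning 17 to 30 degrees, top towards the backstop and foot away from it, against the third slab; its outer face is the one to push
- pestle_mid (a point): brass pestle, 150 mm long along its x, six-sided handle 26 mm across flats from x = -75 to +20 mm, round head up to 26 mm thick from +20 to +75 mm, about 0.45 kg; this point is on its axis half-way along, a good place to grip it across (along its y). It starts lying on the jig's floor in front of the slabs, roughly along the jig's x (up to 0.4 rad off), its axis 19 mm above the bench
- tooltray: grey open plastic tool tray fixed to the bench, 220 mm (its x) by 150 mm (its y) outside, walls 4 mm thick and 24 mm high, floor 4 mm thick; origin at the centre of its underside. It stands to the left or the right of the jig
- expose_top (a point): centre of the top of the round yellow exposure button, 40 mm across, which moves straight down; it sits on a grey box 110 by 100 mm, 45 mm high, fixed to the bench to the left or right of the jig
- expose (a joint): travel of the exposure button in m: 0 is up, 0.008 fully down; it springs back by itself, fully down takes 6 N; it counts as pressed beyond 0.005
- mortar: blue ceramic mortar, 110 mm across the rim, 68 mm high, loose; origin at the centre of its underside; leave alone
- vials: wooden block 55 mm (its x) by 150 mm (its y) with three orange vials with white caps, 76 mm high in all, loose; origin at the centre of its underside; leave alone
- core: striped red sandstone core, 60 mm thick, 200 mm long along its y, in a wooden cradle, 76 mm high in all, loose, beyond the jig; origin at the centre of its underside; leave alone
Not all that is in view belongs to the job. What is shaped like the part that bears slab2_mid but pink is not meant.

How it is judged:
On the way, in this order (a step that is already met when the one before it is completed fails the run):
1. the pestle lies flat in the tool tray, let go (x of pestle_mid in the frame of tooltray between -0.08 and 0.08 m and y of pestle_mid in the frame of tooltray between -0.065 and 0.065 m and z of pestle_mid in the frame of tooltray below 0.024 m and angle between pestle_mid's own x axis and vertical between 1.47 and 1.67 rad and contact force between the fingers and pestle below 0.3 N), for 0.2 s.
2. the four slabs stand upright and tight against the backstop, ends flush against the fence, untouched (angle between each of slab1_mid, slab2_mid, slab3_mid, slab4_mid's own z axis and vertical below 0.06 rad and angle between the x axis of each of slab1_mid, slab2_mid, slab3_mid, slab4_mid and the x axis of jig, either way round below 0.06 rad and x of slab1_mid in the frame of jig between -0.019 and -0.011 m and y of slab1_mid in the frame of jig between 0.113 and 0.122 m and z of each of slab1_mid, slab2_mid, slab3_mid, slab4_mid in the frame of jig below 0.041 m and x of slab2_mid in the frame of jig between -0.019 and -0.011 m and y of slab2_mid in the frame of jig between 0.099 and 0.108 m and x of slab3_mid in the frame of jig between -0.019 and -0.011 m and y of slab3_mid in the frame of jig between 0.085 and 0.094 m and x of slab4_mid in the frame of jig between -0.019 and -0.011 m and y of slab4_mid in the frame of jig between 0.071 and 0.08 m and contact force between the fingers and slab1 below 0.3 N and contact force between the fingers and slab2 below 0.3 N and contact force between the fingers and slab3 below 0.3 N and contact force between the fingers and slab4 below 0.3 N and linear speed of each of slab1, slab2, slab3, slab4 below 0.02 m/s), for 0.2 s.
3. the button is held down for two seconds with the row square (value of joint expose above 0.005 m and angle between each of slab1_mid, slab2_mid, slab3_mid, slab4_mid's own z axis and vertical below 0.06 rad and angle between the x axis of each of slab1_mid, slab2_mid, slab3_mid, slab4_mid and the x axis of jig, either way round below 0.06 rad and x of slab1_mid in the frame of jig between -0.019 and -0.011 m and y of slab1_mid in the frame of jig between 0.113 and 0.122 m and z of each of slab1_mid, slab2_mid, slab3_mid, slab4_mid in the frame of jig below 0.041 m and x of slab2_mid in the frame of jig between -0.019 and -0.011 m and y of slab2_mid in the frame of jig between 0.099 and 0.108 m and x of slab3_mid in the frame of jig between -0.019 and -0.011 m and y of slab3_mid in the frame of jig between 0.085 and 0.094 m and x of slab4_mid in the frame of jig between -0.019 and -0.011 m and y of slab4_mid in the frame of jig between 0.071 and 0.08 m), for 1.9 s.
At the end, for the whole second after the job is handed in: All four slabs stand upright (within 0.06 rad) and parallel to the backstop (within 0.06 rad), tight together against it (each within 5 mm of its place), ends within 4 mm of flush with the fence, at rest; the pestle lies flat in the tool tray; the button is up again (all of step 1 and angle between each of slab1_mid, slab2_mid, slab3_mid, slab4_mid's own z axis and vertical below 0.06 rad and angle between the x axis of each of slab1_mid, slab2_mid, slab3_mid, slab4_mid and the x axis of jig, either way round below 0.06 rad and x of slab1_mid in the frame of jig between -0.019 and -0.011 m and y of slab1_mid in the frame of jig between 0.113 and 0.122 m and z of each of slab1_mid, slab2_mid, slab3_mid, slab4_mid in the frame of jig below 0.041 m and x of slab2_mid in the frame of jig between -0.019 and -0.011 m and y of slab2_mid in the frame of jig between 0.099 and 0.108 m and x of slab3_mid in the frame of jig between -0.019 and -0.011 m and y of slab3_mid in the frame of jig between 0.085 and 0.094 m and x of slab4_mid in the frame of jig between -0.019 and -0.011 m and y of slab4_mid in the frame of jig between 0.071 and 0.08 m and linear speed of each of slab1, slab2, slab3, slab4, pestle below 0.02 m/s and value of joint expose below 0.002 m); the robot touches nothing.
It fails at once if the mortar, the vials or the core moved more than 15 mm (distance of any of mortar, vials, core from where it was at the start of the episode above 0.015 m).
It fails at once if a slab lifted off the jig (z of any of slab1_mid, slab2_mid, slab3_mid, slab4_mid in the frame of jig above 0.058 m).
It fails at once if a slab laid flat or knocked over (angle between any of slab1_mid, slab2_mid, slab3_mid, slab4_mid's own z axis and vertical above 1.1 rad).
It fails at once if the exposure button pressed before the row stands upright and square (value of joint expose above 0.005 m and not ((angle between slab1_mid's own z axis and vertical below 0.06 rad and angle between the x axis of slab1_mid and the x axis of jig, either way round below 0.06 rad and x of slab1_mid in the frame of jig between -0.019 and -0.011 m and y of slab1_mid in the frame of jig between 0.113 and 0.122 m and z of slab1_mid in the frame of jig below 0.041 m) and (angle between slab2_mid's own z axis and vertical below 0.06 rad and angle between the x axis of slab2_mid and the x axis of jig, either way round below 0.06 rad and x of slab2_mid in the frame of jig between -0.019 and -0.011 m and y of slab2_mid in the frame of jig between 0.099 and 0.108 m and z of slab2_mid in the frame of jig below 0.041 m) and (angle between slab3_mid's own z axis and vertical below 0.06 rad and angle between the x axis of slab3_mid and the x axis of jig, either way round below 0.06 rad and x of slab3_mid in the frame of jig between -0.019 and -0.011 m and y of slab3_mid in the frame of jig between 0.085 and 0.094 m and z of slab3_mid in the frame of jig below 0.041 m) and (angle between slab4_mid's own z axis and vertical below 0.06 rad and angle between the x axis of slab4_mid and the x axis of jig, either way round below 0.06 rad and x of slab4_mid in the frame of jig between -0.019 and -0.011 m and y of slab4_mid in the frame of jig between 0.071 and 0.08 m and z of slab4_mid in the frame of jig below 0.041 m))).
It also fails if it takes over 67 s, if anything falls off the work surface, if the arm or the gripper's body presses on something with over 40 N, if the wrist force passes 120 N, or if a joint passes its speed limit or range.

### The arm

A 7-joint arm with a two-finger parallel gripper is mounted at the origin on the work surface. World frame = base frame: x ahead of the robot, y to its left, z up, the work surface at z = 0. Lengths are in m, angles in rad, forces in N, time in s.
With the tool pointing down it reaches from about 0.425 to 0.925 m from the base axis. Payload 6.8 kg.
Tool frame: the origin (TCP) lies at the very end of the fingers, on their centre line; the grasp point (between the pads) lies 19 mm behind it; z points along the fingers, y is the line along which they close (so a half turn about z gives the same grasp; the last joint's range is limited). The gripper opens to 85 mm and grips with 20 to 120 N. Pads are 22 mm wide; open, the fingers measure 114 mm over their backs; the gripper's body (76 mm by 85 mm) begins 54 mm behind the grasp point. The pads swing forward as they close: fully open they stand 13 mm farther back than shut.
Start: joints at [-1.24, 0.477, 0.022, 1.555, -0.011, 1.109, -0.083], TCP at [0.287, 0.611, 0.231] pointing down, gripper open.
Joint ranges: [-2.96, 2.96], [-0.34, 2.1], [-1.41, 1.46], [0.24, 2.44], [-1.37, 4.51], [0.17, 1.92], [-2.96, 2.96]. Speed limits (rad/s): [2.39, 2.39, 3.14, 3.14, 3.14, 3.14, 3.14].

### API

Orientations are given as a unit quaternion [w, x, y, z].
In Python, from station import get_obs, read_camera, hand_in gives the robot as it stands.
- The arm moves only by the tool arm_command, never from a script. Its argument "commands" is one flat list of numbers, 7 for each row, row after row: the shift along the tool's x, y, z in m, then the turn, a rotation vector about the tool's x, y, z in degrees, then the opening, from 0 (shut) to 1 (fully open). In form: [tx, ty, tz, rx, ry, rz, fingers, tx, ty, tz, rx, ry, rz, fingers, ...]. A call has 1 to 8 rows; each row is the pose to reach, as a shift and turn from the pose commanded when the call began, along the tool's axes at that moment; what a row does not reach only later rows make up. A row lasts 1/10 s, in which the tool goes at most 50 mm and 8.59 degrees, less where a joint would pass 70% of its speed; a pose out of reach is approached as far as the arm can. A call with a gripper value outside its range is refused whole. The fingers move at their own pace and stop on an object; "force" is the grip in N (left out, the last holds). Time passes only in rows, so rows that repeat a pose let the fingers close. It gives the time, the measured TCP pose, the force, the opening and the grip force at its end, in the units of the state.
- get_obs(): the state, without advancing time (a new reading comes with each control period).
- read_camera(name): name is "scene" or "top"; returns a dict with "img" (384x512x3 uint8, red, green, blue), "camera_matrix" (3x3 intrinsics, pixels), "pose" (4x4, takes a point from camera to world coordinates). Camera axes: x right, y down, z forward; pixel columns grow to the right and rows downward; lengths in m; the calibration is good to about 2 mm. A picture is of the moment at which its call begins. There is no depth.
- hand_in(): hands the job in; it is judged then, once.
The state is a dict: "t": time; "q": joint angles; "joint_vel": joint speeds; "joint_torque": joint torques, N m; "eef_pos": TCP position; "tool_rot": TCP orientation; "contact_force": force on the tool from outside, world axes, zero at the start; "torque": the same for the moment, N m; "gripper_width": opening from 0.0 (shut) to 1.0 (fully open); "grasp_force": force on a finger pad.
Only numpy, scipy, OpenCV 4.12 (cv2) and the standard library are available. Lean on these libraries where they do the work, as an engineer would, in place of code of your own. Each camera call takes 0.05 s, during which the arm holds its last target. There are 200 camera calls.

## Working session

There is one attempt and no reset: what is moved stays moved. The work goes in short steps, Python scripts to look and compute and a tool call to move; the robot and the scene stay as the last step left them, time stands still between calls to the robot, and variables do not carry over. Pictures are saved under pics/ and viewed, at most 12 in all, crops included, and the job is handed in when it is done.

Besides the shell and the picture viewer there is one more tool, called after "Request:" in YAML: its name, and indented under it one key for each argument. arm_command: Moves the arm, as the interface text tells. Its arguments: {"type":"object","properties":{"commands":{"type":"array","items":{"type":"number"}},"force":{"type":"number"}},"required":["commands"]}

```bash
mkdir -p pics; cat > h.py <<'E'
import numpy as np, cv2
from station import get_obs, read_camera, hand_in
from scipy.spatial.transform import Rotation as R
def snap(n,f):
    c=read_camera(n); cv2.imwrite('pics/'+f,cv2.cvtColor(c['img'],cv2.COLOR_RGB2BGR)); 
    np.savez('pics/'+f[:-4]+'.npz',**c); return c
def load(f): return np.load('pics/'+f+'.npz')
def plane(c,u,v,z):
    d=c['pose'][:3,:3]@np.linalg.inv(c['camera_matrix'])@[u,v,1.]; o=c['pose'][:3,3]
    return o+d*(z-o[2])/d[2]
def proj(c,p):
    P=np.linalg.inv(c['pose']); q=P[:3,:3]@np.asarray(p)+P[:3,3]; q=c['camera_matrix']@q; return q[:2]/q[2]
E
python3 - <<'E'
from h import *
for n in('top','scene'):
    c=snap(n,n+'0.png'); print(c['pose'].round(3).tolist(),c['camera_matrix'].round(1).tolist())
    cv2.imwrite('pics/%s0b.png'%n,cv2.resize(cv2.imread('pics/%s0.png'%n),(800,600),interpolation=cv2.INTER_CUBIC))
o=get_obs();print(o)
E
```

```text
[[-0.005, -0.982, 0.188, 0.388], [-1.0, 0.006, 0.003, -0.019], [-0.004, -0.188, -0.982, 0.916], [0.0, 0.0, 0.0, 1.0]] [[371.6, 0.0, 258.6], [0.0, 371.6, 193.6], [0.0, 0.0, 1.0]]
[[0.602, 0.678, -0.421, 0.957], [0.798, -0.508, 0.323, -0.332], [0.005, -0.531, -0.847, 0.906], [0.0, 0.0, 0.0, 1.0]] [[354.7, 0.0, 252.6], [0.0, 354.7, 188.3], [0.0, 0.0, 1.0]]
{'t': 0.1, 'q': array([-1.24009987,  0.47775282,  0.02233188,  1.55635911, -0.0114957 ,
        1.10927753, -0.08309192]), 'joint_vel': array([ 0.001665  , -0.00091301,  0.00028613, -0.0048403 ,  0.0009747 ,
        0.00035352,  0.00014344]), 'joint_torque': array([ 4.12962225e-03, -5.97765183e+01,  1.61336862e+00, -2.81953025e+01,
        1.27505607e-02,  5.02859009e-03,  9.31704420e-06]), 'eef_pos': array([0.28655238, 0.61056747, 0.23039623]), 'tool_rot': array([-1.21876599e-04,  2.17622949e-01,  9.76032559e-01, -8.25432070e-04]), 'contact_force': array([ 0.39537907,  0.45994083, -0.7308241 ]), 'torque': array([ 0.03100013, -0.01767936, -0.01497366]), 'grasp_force': 0.0, 'gripper_width': 0.9975273198634769}
```

View pics/top0b.png

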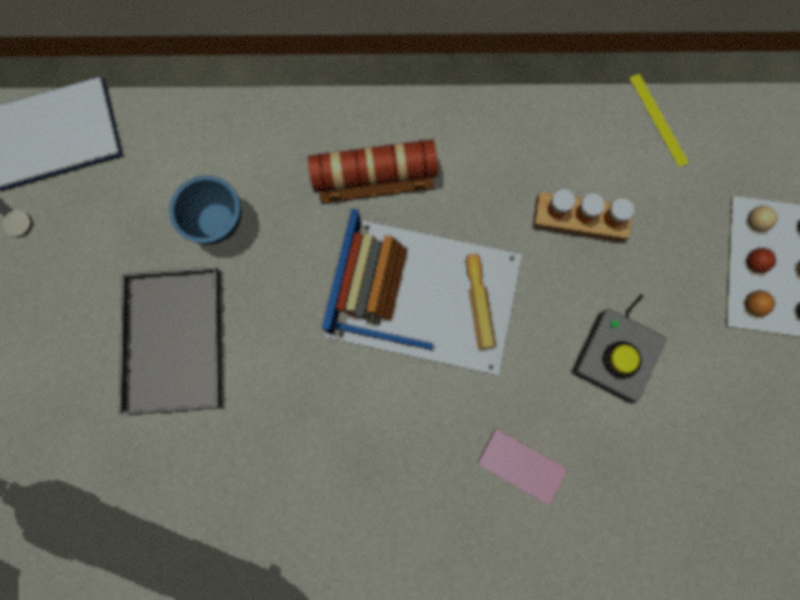

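View pics/scene0b.png

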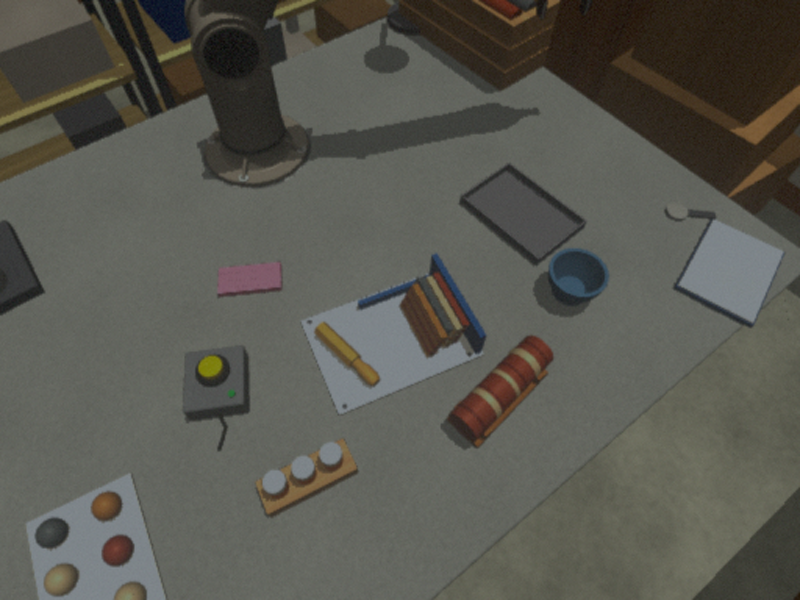

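The top view (800 px scale) shows the jig plate with corners at about (325,335), (497,372), (521,254) and (360,221). The backstop is on its left, the pestle runs from (472,260) to (488,345), the tray is centred at (172,341), and the button is at (625,359). The mortar is at (205,210), the core is beyond the jig, and the pink decoy is at (522,465). Next I'll measure these by mask.

```bash
cat > m.py <<'E'
from h import *
c={n:load(n+'0') for n in('top','scene')}
hsv={n:cv2.cvtColor(c[n]['img'],cv2.COLOR_RGB2HSV) for n in c}
def blob(n,lo,hi,near):
    near=np.array(near)/1.5625
    m=cv2.inRange(hsv[n],np.array(lo),np.array(hi)); m=cv2.morphologyEx(m,cv2.MORPH_CLOSE,np.ones((3,3),np.uint8))
    k,l,s,ce=cv2.connectedComponentsWithStats(m); 
    j=min((i for i in range(1,k) if s[i,4]>40),key=lambda i:np.hypot(*(ce[i]-near)))
    mm=(l==j).astype(np.uint8); cn=max(cv2.findContours(mm,0,2)[0],key=cv2.contourArea)
    return ce[j],cn[:,0,:],s[j,4],mm
def line(pts):
    mu=pts.mean(0); w,v=np.linalg.eigh(np.cov((pts-mu).T)); return mu,v[:,-1]
np.set_printoptions(precision=4,suppress=True)
for n,pp,bp,jp in(('top',(482,305),(625,359),(440,300)),('scene',(350,355),(210,368),(390,370))):
    ce,cn,a,m=blob(n,(12,110,70),(28,255,255),pp)
    P=np.array([plane(c[n],*p,0.022)[:2] for p in cn]);ar=np.array([plane(c[n],x,y,.022)[:2] for y,x in zip(*np.nonzero(m))])
    mu,d=line(ar); t=(P-mu)@d; s=(P-mu)@[-d[1],d[0]]
    print(n,'pestle',a,mu,'mid',mu+d*(t.max()+t.min())/2,'ang',np.degrees(np.arctan2(d[1],d[0])),'len',np.ptp(t),np.ptp(s))
    ce,cn,a,m=blob(n,(24,150,90),(34,255,255),bp)
    for z in(.045,.055,.065): 
        P=np.array([plane(c[n],*p,z)[:2] for p in cn]); print(' button',a,z,plane(c[n],*ce,z)[:2],np.ptp(P,axis=0))
    # plate bright
    ce,cn,a,m=blob(n,(0,0,115),(180,60,255),jp)
    P=np.array([plane(c[n],*p,.006)[:2] for p in cn],np.float32); r=cv2.minAreaRect(P*1000); print(' plate',a,r, cv2.boxPoints(r).tolist())
    ce,cn,a,m=blob(n,(100,110,40),(125,255,255),(340,270) if n=='top' else(455,300))
    P=np.array([plane(c[n],*p,.072)[:2] for p in cn],np.float32);print(' blue',a,ce,cv2.boxPoints(cv2.minAreaRect(P*1000)).tolist())
# hand-read corners top view (800 scale)
T=c['top']; f=lambda u,v,z:plane(T,u/1.5625,v/1.5625,z)[:2]
print('plate',[f(*p,.006) for p in((497,372),(521,254),(360,221))])
print('tray',[f(*p,.024) for p in((124,275),(220,269),(223,407),(122,412))])
S=c['scene'];print('trayS',[plane(S,u/1.5625,v/1.5625,.024)[:2] for u,v in((461,201),(510,166),(584,219),(540,260))])
E
python3 m.py
```

```text
top pestle 518 [ 0.5592 -0.1341] mid [ 0.5634 -0.1336] ang -172.8967638464602 len 0.14691357621948975 0.0239201102037985
 button 248 0.045 [ 0.4682 -0.3471] [0.0398 0.0402]
 button 248 0.055 [ 0.4673 -0.3433] [0.0393 0.0397]
 button 248 0.065 [ 0.4664 -0.3396] [0.0389 0.0393]
 plate 133489 ((533.124267578125, -19.30780029296875), (1346.475341796875, 817.4155883789062), 89.79243469238281) [[121.980224609375, -691.0604248046875], [939.3904418945312, -694.021728515625], [944.268310546875, 652.44482421875], [126.85809326171875, 655.4061279296875]]
 blue 590 [226.5644 187.7424] [[424.94232177734375, 54.62086486816406], [485.00555419921875, -56.50435256958008], [696.2373657226562, 57.66648864746094], [636.1741333007812, 168.7917022705078]]
scene pestle 415 [ 0.5618 -0.1366] mid [ 0.5623 -0.1365] ang -172.3753217126028 len 0.15174987284467048 0.02565735377057771
 button 158 0.045 [ 0.4548 -0.3401] [0.0377 0.0382]
 button 158 0.055 [ 0.4607 -0.34  ] [0.0373 0.0377]
 button 158 0.065 [ 0.4665 -0.3399] [0.0369 0.0373]
 plate 3581 ((576.861328125, -50.77638244628906), (277.21710205078125, 198.9994659423828), 77.12796020507812) [[448.98358154296875, -163.7357177734375], [642.9822387695312, -208.06768798828125], [704.7390747070312, 62.182952880859375], [510.74041748046875, 106.51492309570312]]
 blue 208 [293.1587 188.8606] [[515.81005859375, 91.77780151367188], [696.2852783203125, 50.520042419433594], [698.6944580078125, 61.05863952636719], [518.21923828125, 102.31639862060547]]
plate [array([ 0.4512, -0.1608]), array([ 0.6411, -0.2063]), array([0.6987, 0.0551])]
tray [array([0.6056, 0.426 ]), array([0.6145, 0.2745]), array([0.3993, 0.2582]), array([0.3927, 0.4107])]
trayS [array([0.4174, 0.2557]), array([0.4048, 0.4085]), array([0.6061, 0.4267]), array([0.6258, 0.2802])]
```

```bash
cat >> h.py <<'E'
J=np.array([.577,-.049]); ja=np.radians(-12.9); XD=np.array([np.cos(ja),np.sin(ja)]); YD=np.array([-XD[1],XD[0]])
def jw(x,y): return J+x*XD+y*YD
def to(*targets):
    """targets (x,y,z,yaw of tool y in deg); shifts from present pose"""
    o=get_obs(); q=o['tool_rot']; r=R.from_quat([q[1],q[2],q[3],q[0]]); np.set_printoptions(precision=4,suppress=True)
    print('at',o['eef_pos'],'t',o['t'],'F',o['contact_force'],'w',o['gripper_width'])
    for x,y,z,a in targets:
        a=np.radians(a); M=np.array([[-np.sin(a),np.cos(a),0],[np.cos(a),np.sin(a),0],[0,0,-1]]).T
        rv=(r.inv()*R.from_matrix(M)).as_rotvec(degrees=True)
        print(r.inv().apply(np.array([x,y,z])-o['eef_pos']),rv)
E
python3 -c "
from h import *
to((.563,-.135,.2,97.4),(.563,-.135,.07,97.4))"
```

```text
at [0.2866 0.6106 0.2304] t 0.1 F [ 0.3954  0.4599 -0.7308] w 0.9975273198634769
[-0.567  -0.5575  0.0314] [ -0.0948  -0.0203 -32.5389]
[-0.567  -0.5572  0.1614] [ -0.0948  -0.0203 -32.5389]
```

Request:
arm_command:
  commands: [-0.567,-0.5575,0.03,0,0,-32.5,0.75,-0.567,-0.5575,0.03,0,0,-32.5,0.75,-0.567,-0.5575,0.03,0,0,-32.5,0.75,-0.567,-0.5575,0.03,0,0,-32.5,0.75,-0.567,-0.5575,0.03,0,0,-32.5,0.75,-0.567,-0.5575,0.03,0,0,-32.5,0.75,-0.567,-0.5575,0.03,0,0,-32.5,0.75,-0.567,-0.5575,0.03,0,0,-32.5,0.75]

```text
t: 0.9
eef_pos: [0.4259, 0.2341, 0.2161]
tool_rot: [-0.0, -0.064, 0.998, -0.0]
contact_force: [0.9, -0.0, -0.2]
gripper_width: 0.756
grasp_force: 0.0
```

```bash
python3 -c "
from h import *
to((.563,-.135,.16,97.4))"
```

```text
at [0.4259 0.2341 0.2161] t 0.9 F [ 0.9047 -0.04   -0.2383] w 0.7556462585231982
[-0.0887 -0.3837  0.056 ] [-0.0004 -0.0092 -0.0395]
```

Request:
arm_command:
  commands: [-0.089,-0.375,0.06,0,0,0,0.75,-0.089,-0.375,0.06,0,0,0,0.75,-0.089,-0.375,0.06,0,0,0,0.75,-0.089,-0.375,0.06,0,0,0,0.75,-0.089,-0.375,0.06,0,0,0,0.75,-0.089,-0.375,0.06,0,0,0,0.75,-0.089,-0.375,0.06,0,0,0,0.75,-0.089,-0.375,0.06,0,0,0,0.75]

```text
t: 1.7
eef_pos: [0.5621, -0.1274, 0.1556]
tool_rot: [-0.0, -0.063, 0.998, -0.0]
contact_force: [0.8, 0.7, 0.4]
gripper_width: 0.75
grasp_force: 0.0
```

```bash
python3 -c "
from h import *
to((.563,-.135,.01,97.4))"
```

```text
at [ 0.5621 -0.1274  0.1556] t 1.7 F [0.7906 0.7097 0.3502] w 0.7502823487633424
[ 0.     -0.0075  0.1456] [-0.0402 -0.0348 -0.1413]
```

Request:
arm_command:
  commands: [0,-0.006,0.05,0,0,0,0.75,0,-0.006,0.095,0,0,0,0.75,0,-0.006,0.125,0,0,0,0.75,0,-0.006,0.143,0,0,0,0.75,0,-0.006,0.143,0,0,0,0.75]

```text
t: 2.2
eef_pos: [0.5603, -0.1297, 0.0103]
tool_rot: [-0.003, -0.064, 0.998, 0.001]
contact_force: [-0.2, 0.1, 0.6]
gripper_width: 0.751
grasp_force: 0.0
```

```bash
python3 -c "
from h import *
to((.563,-.135,.01,97.4))
c=snap('scene','s1.png'); i=cv2.imread('pics/s1.png')[150:330,130:370]; cv2.imwrite('pics/s1c.png',cv2.resize(i,None,fx=3,fy=3,interpolation=2))"
```

```text
at [ 0.5603 -0.1297  0.0103] t 2.2 F [-0.1737  0.0994  0.5746] w 0.7507772468921973
[-0.002  -0.0056  0.0003] [ 0.0888 -0.3323 -0.0377]
```

View pics/s1c.png

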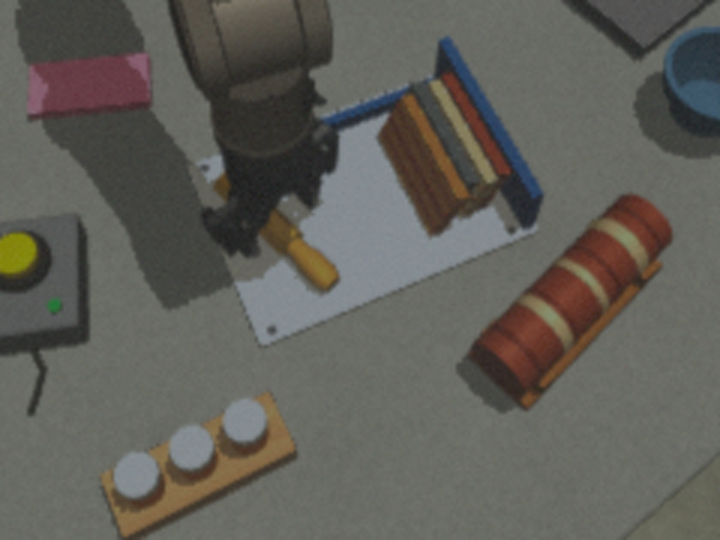

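The crop shows the fingers straddling the pestle handle near (275,225). I'll close, then lift.

Request:
arm_command:
  commands: [0,-0.004,0,0,0,0,0.75,0,-0.004,0,0,0,0,0.1,0,-0.004,0,0,0,0,0.1,0,-0.004,0,0,0,0,0.1,0,-0.004,0,0,0,0,0.1,0,-0.004,0,0,0,0,0.1,0,-0.004,-0.02,0,0,0,0.1,0,-0.004,-0.05,0,0,0,0.1]
  force: 60

```text
t: 3.05
eef_pos: [0.5611, -0.1335, 0.0621]
tool_rot: [-0.002, -0.064, 0.998, 0.001]
contact_force: [0.9, -0.4, -4.3]
gripper_width: 0.312
grasp_force: 60.9
```

Request:
arm_command:
  commands: [0,0,-0.03,0,0,0,0.1,0,0,-0.07,0,0,0,0.1,0,0,-0.11,0,0,0,0.1,0,0,-0.11,0,0,0,0.1]

```text
t: 3.45
eef_pos: [0.5664, -0.1349, 0.1787]
tool_rot: [0.005, -0.064, 0.998, -0.001]
contact_force: [1.1, -0.9, -5.3]
gripper_width: 0.312
grasp_force: 60.9
```

```bash
python3 -c "
from h import *
print(get_obs()['grasp_force'])
to((.508,.343,.17,95),(.508,.343,.05,95))"
```

```text
60.91584652662277
at [ 0.5664 -0.1349  0.1787] t 3.45 F [ 1.1394 -0.9168 -5.3405] w 0.3118719575914479
[-0.003   0.4814  0.0077] [-0.1117  0.5505  2.3422]
[-0.0019  0.4817  0.1277] [-0.1117  0.5505  2.3422]
```

Request:
arm_command:
  commands: [-0.003,0.48,0.01,0,0.5,2.3,0.1,-0.003,0.48,0.01,0,0.5,2.3,0.1,-0.003,0.48,0.01,0,0.5,2.3,0.1,-0.003,0.48,0.01,0,0.5,2.3,0.1,-0.003,0.48,0.01,0,0.5,2.3,0.1,-0.003,0.48,0.01,0,0.5,2.3,0.1,-0.003,0.48,0.01,0,0.5,2.3,0.1,-0.003,0.48,0.01,0,0.5,2.3,0.1]

```text
t: 4.25
eef_pos: [0.5129, 0.2642, 0.1635]
tool_rot: [-0.005, -0.044, 0.999, -0.001]
contact_force: [1.6, 1.3, -4.9]
gripper_width: 0.32
grasp_force: 61.0
```

```bash
python3 -c "
from h import *
to((.508,.343,.1,95),(.508,.343,.009,95))"
```

```text
at [0.5129 0.2642 0.1635] t 4.25 F [ 1.6222  1.2827 -4.9279] w 0.32010848803511444
[-0.0028  0.079   0.0634] [-0.0655 -0.6107  0.071 ]
[-0.0038  0.0791  0.1544] [-0.0655 -0.6107  0.071 ]
```

Request:
arm_command:
  commands: [-0.003,0.07,0.03,0,0,0,0.1,-0.003,0.07,0.06,0,0,0,0.1,-0.003,0.07,0.09,0,0,0,0.1,-0.003,0.07,0.115,0,0,0,0.1,-0.003,0.07,0.115,0,0,0,0.1,-0.003,0.07,0.115,0,0,0,0.1]

```text
t: 4.85
eef_pos: [0.5098, 0.332, 0.0492]
tool_rot: [-0.005, -0.044, 0.999, -0.001]
contact_force: [0.0, 0.9, -4.2]
gripper_width: 0.317
grasp_force: 61.1
```

```bash
python3 -c "
from h import *
to((.508,.343,.01,95))"
```

```text
at [0.5098 0.332  0.0492] t 4.85 F [ 0.0207  0.8844 -4.2411] w 0.31650050642853156
[0.0004 0.0112 0.0392] [-0.0817 -0.5989  0.0455]
```

Lower, open partly (tray inside is 142 mm wide), and retreat.

Request:
arm_command:
  commands: [0,0.011,0.02,0,-0.6,0,0.1,0,0.011,0.035,0,-0.6,0,0.1,0,0.011,0.039,0,-0.6,0,0.1,0,0.011,0.039,0,-0.6,0,0.1,0,0.011,0.039,0,-0.6,0,0.6,0,0.011,0.039,0,-0.6,0,0.6,0,0.011,0.036,0,-0.6,0,0.6,0,0.011,0.01,0,-0.6,0,0.6]

```text
t: 5.65
eef_pos: [0.5078, 0.342, 0.038]
tool_rot: [-0.001, -0.044, 0.999, -0.002]
contact_force: [0.1, 0.5, 0.3]
gripper_width: 0.601
grasp_force: 0.0
```

Request:
arm_command:
  commands: [0,0,-0.05,0,0,0,0.6,0,0,-0.1,0,0,0,0.4,0,-0.05,-0.14,0,0,0,0.1,0,-0.1,-0.14,0,0,0,0]

```text
t: 6.05
eef_pos: [0.5191, 0.2582, 0.1833]
tool_rot: [0.005, -0.046, 0.999, 0.003]
contact_force: [2.2, -0.5, -0.2]
gripper_width: 0.095
grasp_force: 0.0
```

```bash
python3 - <<'E'
from h import *
to((*jw(-.01,-.06),.2,77.1))
c=snap('scene','s2.png');t=snap('top','t2.png')
a=cv2.imread('pics/s2.png')[90:330,180:400]; b=cv2.imread('pics/t2.png')[110:290,60:360]
b=cv2.resize(b,(450,270),interpolation=2);b2=cv2.imread('pics/t2.png')[135:215,200:300]; b2=cv2.resize(b2,(400,320),interpolation=2);
cv2.imwrite('pics/v2.png',np.hstack([cv2.resize(a,None,fx=2,fy=2.2,interpolation=2)[:480],np.vstack([b[:,:350],cv2.resize(b2,(350,258))])[:480]]))
E
```

```text
at [0.5191 0.2582 0.1833] t 6.05 F [ 2.2447 -0.4544 -0.236 ] w 0.09505590520464924
[-0.0011 -0.365  -0.0185] [ 0.3685  0.5027 18.2142]
```

View pics/v2.png

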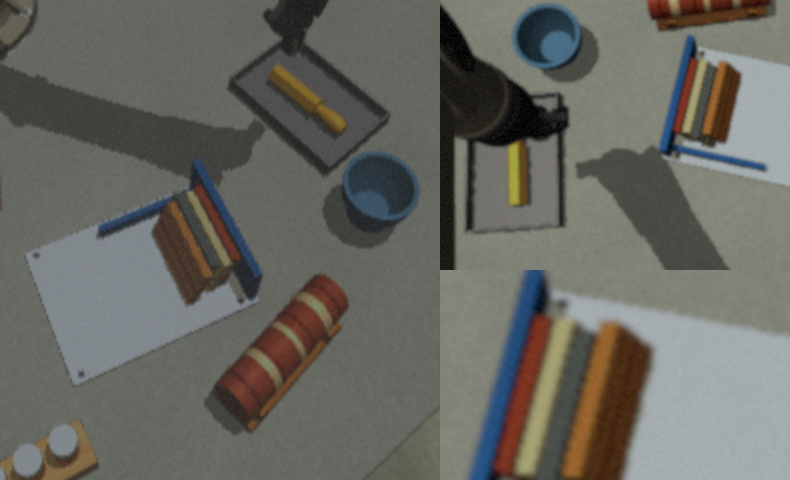

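The pestle lies flat inside the tray. The leaning row is unchanged, with its feet towards -y. Next I go in front of slab 4 with the finger line along jig x.

```bash
python3 - <<'E'
from h import *
to((*jw(.003,-.02),.16,-12.9)); print(get_obs()['q'], jw(.003,-.02))
T=load('t2');h=cv2.cvtColor(T['img'],cv2.COLOR_RGB2HSV)
m=cv2.inRange(h,np.array((3,120,60)),np.array((18,255,255)));m[:, :230]=0;m[:140]=0;m[215:]=0;m[:,275:]=0
ys,xs=np.nonzero(m)
for z in(.006,.06):
  P=np.array([plane(T,x,y,z)[:2] for x,y in zip(xs,ys)])-J; q=np.c_[P@XD,P@YD]; print(z,len(q),np.percentile(q,[1,99],axis=0)*1000)
E
```

```text
at [0.5197 0.2473 0.1808] t 6.15 F [ 0.4412 -0.0035 -0.3589] w 0.0003711463954656
[-0.0308 -0.3197  0.0218] [  0.2002   0.3507 107.3654]
[-0.6805  0.367   0.1581  1.8612 -0.0655  0.9147  1.1558] [ 0.5755 -0.0692]
0.006 784 [[-48.9009  46.0861]
 [ 74.8889 120.5723]]
0.06 784 [[-57.3353  42.5505]
 [ 59.1053 112.6146]]
```

Request:
arm_command:
  commands: [-0.031,-0.32,0.022,0,0,107,0.6,-0.031,-0.32,0.022,0,0,107,0.6,-0.031,-0.32,0.022,0,0,107,0.6,-0.031,-0.32,0.022,0,0,107,0.6,-0.031,-0.32,0.022,0,0,107,0.6,-0.031,-0.32,0.022,0,0,107,0.6,-0.031,-0.32,0.022,0,0,107,0.6,-0.031,-0.32,0.022,0,0,107,0.6]

```text
t: 6.95
eef_pos: [0.5758, -0.0665, 0.1567]
tool_rot: [0.002, 0.534, 0.846, -0.0]
contact_force: [-0.4, -0.0, -0.4]
gripper_width: 0.603
grasp_force: 0.0
```

```bash
python3 - <<'E'
from h import *
to((*jw(.003,-.02),.16,-12.9))
E
```

```text
at [ 0.5758 -0.0665  0.1567] t 6.95 F [-0.4217 -0.0305 -0.3939] w 0.602619163465313
[-0.0022 -0.0015 -0.0033] [ 0.1162  0.1633 38.3879]
```

Request:
arm_command:
  commands: [-0.002,-0.001,0,0,0,38.4,0.6,-0.002,-0.001,0.02,0,0,38.4,0.6,-0.002,-0.001,0.05,0,0,38.4,0.6,-0.002,-0.001,0.08,0,0,38.4,0.6,-0.002,-0.001,0.11,0,0,38.4,0.6,-0.002,-0.001,0.13,0,0,38.4,0.6,-0.002,-0.001,0.138,0,0,38.4,0.6,-0.002,-0.001,0.138,0,0,38.4,0.6]

```text
t: 7.75
eef_pos: [0.5757, -0.063, 0.0177]
tool_rot: [0.0, 0.778, 0.629, -0.0]
contact_force: [0.3, -0.4, -0.2]
gripper_width: 0.599
grasp_force: 0.0
```

```bash
python3 - <<'E'
from h import *
to((*jw(.003,.02),.012,-12.9),(*jw(.003,.055),.012,-12.9))
i=snap('scene','s3.png')['img'];cv2.imwrite('pics/s3c.png',cv2.resize(cv2.imread('pics/s3.png')[160:270,190:320],None,fx=5,fy=5,interpolation=2))
E
```

```text
at [ 0.5757 -0.063   0.0177] t 7.75 F [ 0.2601 -0.3725 -0.23  ] w 0.5991726534632652
[0.0339 0.0016 0.0057] [0.0033 0.0046 0.7966]
[0.0689 0.0021 0.0057] [0.0033 0.0046 0.7966]
```

View pics/s3c.png

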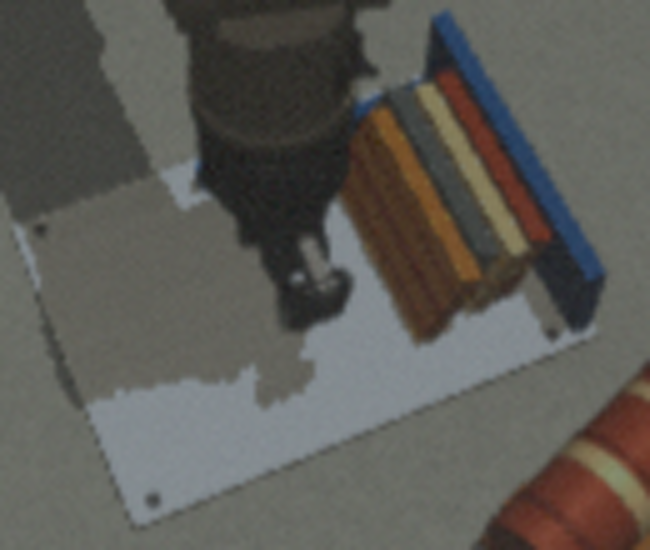

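The fingers stand in front of slab 4 at crop (310,300), with the row still leaning. I'll push slowly and low.

Request:
arm_command:
  commands: [0.005,0.001,0.004,0,0,0.8,0.6,0.01,0.001,0.007,0,0,0.8,0.6,0.015,0.001,0.007,0,0,0.8,0.6,0.02,0.001,0.007,0,0,0.8,0.6,0.025,0.001,0.007,0,0,0.8,0.6,0.03,0.001,0.007,0,0,0.8,0.6,0.035,0.001,0.007,0,0,0.8,0.6,0.04,0.001,0.007,0,0,0.8,0.6]

```text
t: 8.6
eef_pos: [0.5857, -0.0235, 0.0114]
tool_rot: [0.001, 0.782, 0.623, 0.001]
contact_force: [0.2, 0.0, 0.0]
gripper_width: 0.596
grasp_force: 0.0
```

Request:
arm_command:
  commands: [0.004,0,0,0,0,0,0.6,0.008,0,0,0,0,0,0.6,0.012,0,0,0,0,0,0.6,0.016,0,0,0,0,0,0.6,0.02,0,0,0,0,0,0.6,0.02,0,0,0,0,0,0.6]

```text
t: 9.2
eef_pos: [0.5898, -0.0048, 0.0111]
tool_rot: [0.001, 0.782, 0.623, 0.0]
contact_force: [-1.1, -3.0, 0.1]
gripper_width: 0.6
grasp_force: 1.4
```

```bash
python3 - <<'E'
from h import *
to((*jw(.003,.055),.012,-12.9)); p=get_obs()['eef_pos'][:2]-J;print('jig',p@XD,p@YD)
E
```

```text
at [ 0.5898 -0.0048  0.0111] t 9.2 F [-1.0576 -3.0285  0.1327] w 0.599811408226039
[ 0.0091  0.0004 -0.0009] [ 0.0793  0.031  -0.0051]
jig 0.002616438037050097 0.04593397809221699
```

Request:
arm_command:
  commands: [0.002,0,0,0,0,0,0.6,0.004,0,0,0,0,0,0.6,0.006,0,0,0,0,0,0.6,0.008,0,0,0,0,0,0.6,0.01,0,0,0,0,0,0.6,0.01,0,0,0,0,0,0.6]

```text
t: 9.8
eef_pos: [0.5921, 0.0049, 0.0113]
tool_rot: [0.001, 0.782, 0.623, 0.0]
contact_force: [-1.0, -5.9, -2.8]
gripper_width: 0.603
grasp_force: 1.0
```

```bash
python3 - <<'E'
from h import *
to((*jw(.003,.058),.012,-12.9)); p=get_obs()['eef_pos'][:2]-J;print('jig',p@XD,p@YD)
i=snap('scene','s4.png')['img'];cv2.imwrite('pics/s4c.png',cv2.resize(cv2.imread('pics/s4.png')[160:270,190:320],None,fx=5,fy=5,interpolation=2))
E
```

```text
at [0.5921 0.0049 0.0113] t 9.8 F [-0.9554 -5.8923 -2.7968] w 0.6030912719063742
[ 0.002   0.0003 -0.0007] [ 0.0931  0.0211 -0.0019]
jig 0.0027192312892291015 0.055954952893811645
```

View pics/s4c.png

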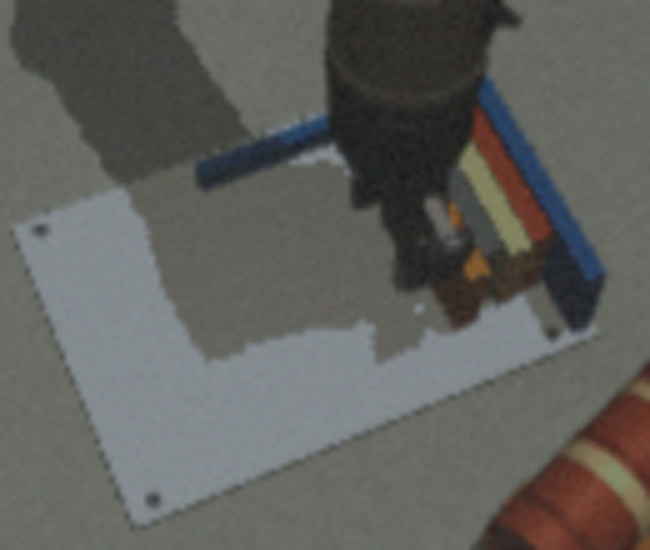

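Slabs are nearly upright, and force is still low. I'll keep going in small steps.

Request:
arm_command:
  commands: [0.001,0,0,0,0,0,0.6,0.002,0,0,0,0,0,0.6,0.003,0,0,0,0,0,0.6,0.004,0,0,0,0,0,0.6,0.004,0,0,0,0,0,0.6]

```text
t: 10.35
eef_pos: [0.5921, 0.0049, 0.0113]
tool_rot: [0.002, 0.783, 0.622, -0.001]
contact_force: [-3.5, -13.3, -0.7]
gripper_width: 0.597
grasp_force: 0.6
```

Request:
arm_command:
  commands: [0.001,0,0,0,0,0,0.6,0.002,0,0,0,0,0,0.6,0.003,0,0,0,0,0,0.6,0.003,0,0,0,0,0,0.6]

```text
t: 10.75
eef_pos: [0.592, 0.0049, 0.0114]
tool_rot: [0.003, 0.783, 0.622, -0.002]
contact_force: [-5.0, -20.4, 1.4]
gripper_width: 0.596
grasp_force: 0.3
```

```bash
python3 - <<'E'
from h import *
to((*jw(.003,.058),.012,-12.9)); p=get_obs()['eef_pos'][:2]-J;print('jig',p@XD,p@YD)
E
```

```text
at [0.592  0.0049 0.0114] t 10.75 F [ -4.973  -20.3537   1.4311] w 0.5959648416689578
[ 0.0021  0.0004 -0.0007] [ 0.0857  0.432  -0.2273]
jig 0.002617700319784082 0.05589157582494075
```

Request:
arm_command:
  commands: [-0.006,0,0,0,0,0,0.6,-0.02,0,0,0,0,0,0.6,-0.04,0,0,0,0,0,0.5,-0.055,0,-0.03,0,0,0,0.3,-0.06,0,-0.08,0,0,0,0,-0.06,0,-0.13,0,0,0,0,-0.1,0,-0.15,0,0,0,0]

```text
t: 11.45
eef_pos: [0.5758, -0.0793, 0.1656]
tool_rot: [0.001, 0.779, 0.627, 0.005]
contact_force: [1.1, 0.4, -0.6]
gripper_width: 0.001
grasp_force: 0.0
```

```bash
cat > slab.py <<'E'
from h import *
import sys
# slab tops: sample colours along lines of constant jig x at z=.066 in both views
k=sys.argv[1]
T=snap('top','t%s.png'%k);S=snap('scene','s%s.png'%k)
to((*jw(.1,.112),.15,-12.9)); 
W=[]
for c in(T,S):  # rectified top plane z=.066: jig x -90..100 (cols), y 140..50 (rows), 4px/mm
    sx=4; X=np.arange(-90,100,1/sx)/1000; Y=np.arange(145,50,-1/sx)/1000
    gx,gy=np.meshgrid(X,Y); P=np.stack([J[0]+gx*XD[0]+gy*YD[0],J[1]+gx*XD[1]+gy*YD[1],np.full_like(gx,.066)],-1).reshape(-1,3)
    M=np.linalg.inv(c['pose']); q=(c['camera_matrix']@(M[:3,:3]@P.T+M[:3,3:])); uv=(q[:2]/q[2]).astype(np.float32).reshape(2,*gx.shape)
    W.append(cv2.remap(cv2.cvtColor(c['img'],cv2.COLOR_RGB2BGR),uv[0],uv[1],cv2.INTER_CUBIC))
im=np.vstack(W)
im=cv2.convertScaleAbs(im,alpha=1.5)
for x in range(-80,100,20): cv2.line(im,((x+90)*4,0),((x+90)*4,6),(255,255,255),1)
for o in(0,len(W[0])):
    for y in(125,111,97,83,69): cv2.line(im,(0,o+(145-y)*4),(10,o+(145-y)*4),(255,255,255),1)
    for x in(45,-75): cv2.line(im,((x+90)*4,o),((x+90)*4,o+15),(0,255,255),1)
cv2.imwrite('pics/r%s.png'%k,cv2.resize(im,None,fx=.75,fy=.75,interpolation=cv2.INTER_AREA))
E
python3 slab.py 5
```

```text
at [ 0.5727 -0.0904  0.1659] t 11.55 F [-0.1655 -1.3331 -0.6331] w -8.987199164677859e-05
[0.1537 0.094  0.017 ] [ 0.5587 -0.0735 -0.2855]
```

View pics/r5.png

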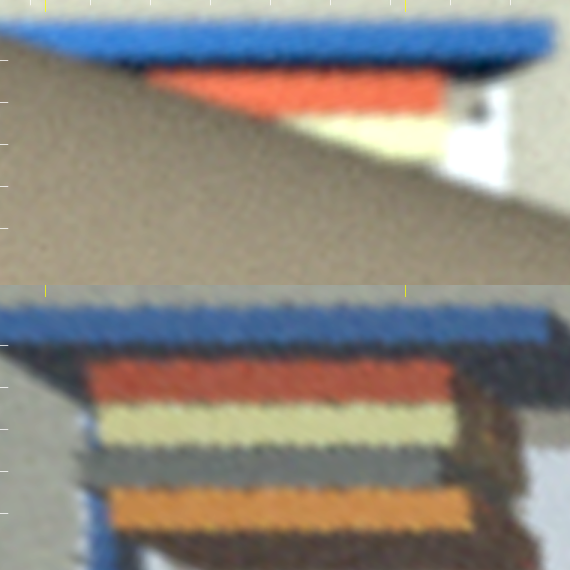

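In the rectified views (3 px/mm) all four slabs are upright and face to face, each band 14 mm wide. A gap of about 3 mm remains to the backstop, and the +x ends sit 12–22 mm past the flush line. Next I push the ends towards the fence.

```bash
python3 - <<'E'
from h import *
T=load('top0')
for u,v,z in((320,202,0),(435,190,0),(318,190,.03),(437,172,.03)):
    p=plane(T,u/1.5625,v/1.5625,z)[:2]; d=p-J; print(p,'jig',d@XD,d@YD)
to((*jw(.098,.083),.15,-12.9),(*jw(.098,.083),.025,-12.9))
E
```

```text
[0.73423163 0.1223451 ] jig 0.11501047726608722 0.2021225357870524
[ 0.75405559 -0.06900966] jig 0.1770540798306365 0.020023038315897856
[0.74330159 0.12138383] jig 0.12406612447637486 0.20321038932415145
[ 0.77291325 -0.07109178] jig 0.19590062281353943 0.022203449382969493
at [ 0.5727 -0.0904  0.1659] t 11.55 F [-0.1655 -1.3331 -0.6331] w -8.987199164677859e-05
[0.1247 0.0922 0.0169] [ 0.5587 -0.0735 -0.2855]
[0.1246 0.0909 0.1419] [ 0.5587 -0.0735 -0.2855]
```

Request:
arm_command:
  commands: [0.125,0.092,0.017,0,0,0,0,0.125,0.092,0.017,0,0,0,0,0.125,0.092,0.017,0,0,0,0,0.125,0.092,0.017,0,0,0,0,0.125,0.092,0.017,0,0,0,0]

```text
t: 12.05
eef_pos: [0.6894, 0.0187, 0.1433]
tool_rot: [-0.0, 0.781, 0.625, 0.001]
contact_force: [-0.9, -0.5, -0.1]
gripper_width: -0.0
grasp_force: 0.0
```

```bash
python3 - <<'E'
from h import *
to((*jw(.098,.083),.025,-12.9)); p=get_obs()['eef_pos'][:2]-J;print('jig',p@XD,p@YD)
E
```

```text
at [0.6894 0.0187 0.1433] t 12.05 F [-0.8637 -0.5288 -0.1096] w -0.0002412796056667976
[-0.0082  0.0034  0.1183] [ 0.0338 -0.0682  0.2366]
jig 0.09448466360142356 0.09109397220447112
```

Descend and push -x (tool -y) on slabs 3/4.

Request:
arm_command:
  commands: [-0.007,0.003,0.03,0,0,0.2,0,-0.007,0.003,0.07,0,0,0.2,0,-0.007,0.003,0.1,0,0,0.2,0,-0.007,0.003,0.117,0,0,0.2,0,-0.007,0.003,0.117,0,0,0.2,0,-0.007,-0.003,0.117,0,0,0.2,0,-0.007,-0.007,0.117,0,0,0.2,0,-0.007,-0.011,0.117,0,0,0.2,0]

```text
t: 12.85
eef_pos: [0.6773, 0.0117, 0.0292]
tool_rot: [0.001, 0.783, 0.622, 0.002]
contact_force: [-0.5, -0.5, -0.3]
gripper_width: -0.004
grasp_force: 0.0
```

```bash
python3 - <<'E'
from h import *
to((*jw(.06,.083),.025,-12.9)); p=get_obs()['eef_pos'][:2]-J;print('jig',p@XD,p@YD)
E
```

```text
at [0.6773 0.0117 0.0292] t 12.85 F [-0.4715 -0.5277 -0.2733] w -0.004129916889918532
[ 0.0014 -0.0243  0.0041] [ 0.2253 -0.0779 -0.1982]
jig 0.08423781209768616 0.0815589761245146
```

Request:
arm_command:
  commands: [0,-0.003,0.003,0,0,0,0,0,-0.006,0.003,0,0,0,0,0,-0.009,0.003,0,0,0,0,0,-0.012,0.003,0,0,0,0,0,-0.015,0.003,0,0,0,0,0,-0.018,0.003,0,0,0,0,0,-0.018,0.003,0,0,0,0]

```text
t: 13.55
eef_pos: [0.6619, 0.0154, 0.0268]
tool_rot: [0.002, 0.783, 0.622, 0.003]
contact_force: [1.9, -1.2, 7.2]
gripper_width: -0.005
grasp_force: 3.7
```

```bash
python3 - <<'E'
from h import *
to((*jw(.06,.083),.025,-12.9)); p=get_obs()['eef_pos'][:2]-J;print('jig',p@XD,p@YD)
E
```

```text
at [0.6619 0.0154 0.0268] t 13.55 F [ 1.8858 -1.2323  7.2102] w -0.0051747232349354235
[ 0.0012 -0.0084  0.0017] [ 0.4381 -0.0908 -0.1953]
jig 0.06835756967754704 0.08172490477197825
```

Request:
arm_command:
  commands: [0,-0.001,-0.002,0,0,0,0,0,-0.003,-0.002,0,0,0,0,0,-0.005,-0.002,0,0,0,0,0,-0.007,-0.002,0,0,0,0,0,-0.007,-0.002,0,0,0,0]

```text
t: 14.05
eef_pos: [0.6539, 0.0171, 0.0277]
tool_rot: [0.002, 0.783, 0.622, 0.002]
contact_force: [3.1, -0.6, 7.0]
gripper_width: 0.0
grasp_force: 3.7
```

Request:
arm_command:
  commands: [0,-0.001,0,0,0,0,0,0,-0.002,0,0,0,0,0,0,-0.003,0,0,0,0,0,0,-0.003,0,0,0,0,0]

```text
t: 14.45
eef_pos: [0.6526, 0.0174, 0.0281]
tool_rot: [0.003, 0.783, 0.622, 0.003]
contact_force: [6.3, -1.3, 4.5]
gripper_width: 0.001
grasp_force: 3.8
```

```bash
python3 - <<'E'
from h import *
to((*jw(.06,.083),.025,-12.9)); p=get_obs()['eef_pos'][:2]-J;print('jig',p@XD,p@YD)
E
```

```text
at [0.6526 0.0174 0.0281] t 14.45 F [ 6.3173 -1.3199  4.4943] w 0.0014803641617770974
[0.0014 0.0011 0.0031] [ 0.4849 -0.06   -0.2125]
jig 0.05889153591433998 0.08160926291589278
```

Request:
arm_command:
  commands: [0,-0.002,0,0,0,0,0,0,-0.004,0,0,0,0,0,0,-0.004,0,0,0,0,0]

```text
t: 14.75
eef_pos: [0.6521, 0.0175, 0.0293]
tool_rot: [0.006, 0.783, 0.622, 0.005]
contact_force: [14.6, -3.7, 2.1]
gripper_width: -0.0
grasp_force: 10.2
```

```bash
python3 - <<'E'
from h import *
to((*jw(.06,.083),.025,-12.9)); p=get_obs()['eef_pos'][:2]-J;print('jig',p@XD,p@YD)
E
```

```text
at [0.6521 0.0175 0.0293] t 14.75 F [14.647  -3.7447  2.124 ] w -0.0004742333150476428
[0.0015 0.0016 0.0043] [ 0.8912 -0.0658 -0.2274]
jig 0.058329095123855035 0.08155144333364492
```

Slabs 3/4 are at the fence. Next I back off and shift across to slabs 1/2.

Request:
arm_command:
  commands: [0,0.008,0,0,0,0,0,0,0.025,0,0,0,0,0,0,0.04,0,0,0,0,0,0.01,0.04,0,0,0,0,0,0.02,0.04,0,0,0,0,0,0.027,0.04,0,0,0,0,0,0.027,0.04,0,0,0,0,0]

```text
t: 15.45
eef_pos: [0.6901, 0.0391, 0.026]
tool_rot: [-0.0, 0.782, 0.623, 0.001]
contact_force: [0.3, 0.8, -0.2]
gripper_width: -0.001
grasp_force: 0.0
```

```bash
python3 - <<'E'
from h import *
to((*jw(.06,.11),.027,-12.9)); p=get_obs()['eef_pos'][:2]-J;print('jig',p@XD,p@YD)
E
```

```text
at [0.6901 0.0391 0.026 ] t 15.45 F [ 0.3077  0.8187 -0.2226] w -0.0008079482899847724
[-0.0012 -0.0306 -0.001 ] [ 0.0093 -0.0875 -0.0126]
jig 0.09055868602275802 0.11116060704110622
```

Request:
arm_command:
  commands: [-0.001,-0.005,0,0,0,0,0,-0.001,-0.01,0,0,0,0,0,-0.001,-0.014,0,0,0,0,0,-0.001,-0.018,0,0,0,0,0,-0.001,-0.022,0,0,0,0,0,-0.001,-0.026,0,0,0,0,0,-0.001,-0.03,0,0,0,0,0,-0.001,-0.032,0,0,0,0,0]

```text
t: 16.25
eef_pos: [0.6601, 0.0423, 0.0271]
tool_rot: [0.001, 0.783, 0.622, 0.001]
contact_force: [5.8, -1.6, 2.9]
gripper_width: -0.002
grasp_force: 2.9
```

Request:
arm_command:
  commands: [0,-0.001,0,0,0,0,0,0,-0.002,0,0,0,0,0,0,-0.002,0,0,0,0,0]

```text
t: 16.55
eef_pos: [0.6594, 0.0424, 0.0275]
tool_rot: [0.002, 0.783, 0.622, 0.002]
contact_force: [6.0, -2.1, 3.5]
gripper_width: -0.002
grasp_force: 3.3
```

```bash
python3 - <<'E'
from h import *
to((*jw(.06,.11),.027,-12.9)); p=get_obs()['eef_pos'][:2]-J;print('jig',p@XD,p@YD)
E
```

```text
at [0.6594 0.0424 0.0275] t 16.55 F [ 6.0137 -2.0786  3.5294] w -0.0017400740767827927
[0.0025 0.0001 0.0005] [ 0.3413 -0.0463 -0.2086]
jig 0.05990432740525163 0.10749373383453052
```

Request:
arm_command:
  commands: [0,-0.002,0,0,0,0,0,0,-0.004,0,0,0,0,0,0,-0.006,0,0,0,0,0,0,-0.006,0,0,0,0,0]

```text
t: 16.95
eef_pos: [0.6578, 0.0428, 0.0291]
tool_rot: [0.005, 0.783, 0.622, 0.005]
contact_force: [15.0, -3.6, 2.8]
gripper_width: -0.004
grasp_force: 11.0
```

Request:
arm_command:
  commands: [0,0.008,0,0,0,0,0,0,0.03,0,0,0,0,0,0,0.042,-0.02,0,0,0,0,0,0.042,-0.06,0,0,0,0,-0.02,0.042,-0.1,0,0,0,0,-0.07,0.03,-0.12,0,0,0,0,-0.11,0,-0.12,0,0,0,0.3,-0.15,-0.03,-0.12,0,0,0,0.6]

```text
t: 17.75
eef_pos: [0.5895, -0.0934, 0.1462]
tool_rot: [-0.0, 0.783, 0.622, 0.0]
contact_force: [0.3, -1.2, 0.4]
gripper_width: 0.33
grasp_force: 0.0
```

```bash
python3 slab.py 6; python3 - <<'E'
from h import *
to((*jw(-.015,.02),.14,-12.9),(*jw(-.015,.02),.02,-12.9)); p=get_obs()['eef_pos'][:2]-J;print('jig',p@XD,p@YD)
E
```

```text
at [ 0.5839 -0.0983  0.1456] t 17.85 F [-0.0503 -0.209  -0.0011] w 0.5070330618968676
[ 0.1596  0.0801 -0.0051] [-0.3037  0.0856 -0.7725]
at [ 0.5839 -0.0983  0.1456] t 17.85 F [-0.0503 -0.209  -0.0011] w 0.5070330618968676
[ 0.066  -0.0336  0.0057] [-0.3037  0.0856 -0.7725]
[ 0.0662 -0.033   0.1257] [-0.3037  0.0856 -0.7725]
jig 0.017767601877683944 -0.04648291315743091
```

View pics/r6.png

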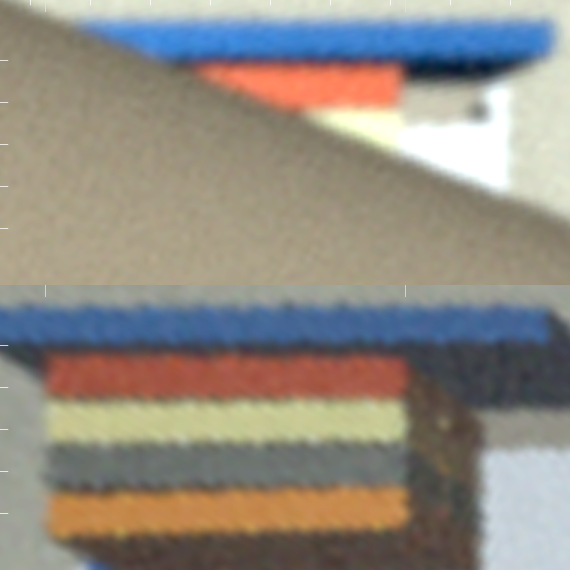

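All ends are now flush at x = -75…45. Slab 4 is slightly yawed and there is a small gap in the row. I'll press the row again towards the backstop.

Request:
arm_command:
  commands: [0.066,-0.033,0.03,0,0,0,0.6,0.066,-0.033,0.07,0,0,0,0.6,0.066,-0.033,0.1,0,0,0,0.6,0.066,-0.033,0.125,0,0,0,0.6,0.072,-0.033,0.125,0,0,0,0.6,0.08,-0.033,0.125,0,0,0,0.6,0.088,-0.033,0.125,0,0,0,0.6,0.094,-0.033,0.125,0,0,0,0.6]

```text
t: 18.65
eef_pos: [0.5821, 0.0078, 0.0227]
tool_rot: [0.001, 0.783, 0.622, 0.002]
contact_force: [-0.1, -2.0, 1.1]
gripper_width: 0.597
grasp_force: 1.3
```

```bash
python3 - <<'E'
from h import *
to((*jw(-.015,.058),.02,-12.9)); p=get_obs()['eef_pos'][:2]-J;print('jig',p@XD,p@YD)
E
```

```text
at [0.5821 0.0078 0.0227] t 18.65 F [-0.0683 -1.9813  1.1287] w 0.5970548804914539
[ 0.0015 -0.0073  0.0027] [ 0.2115 -0.0718 -0.1529]
jig -0.007684054955541346 0.05650161512961441
```

Request:
arm_command:
  commands: [0.002,0,0,0,0,0,0.6,0.004,0,0,0,0,0,0.6,0.006,0,0,0,0,0,0.6,0.008,0,0,0,0,0,0.6,0.01,0,0,0,0,0,0.6,0.01,0,0,0,0,0,0.6]

```text
t: 19.25
eef_pos: [0.5822, 0.0091, 0.0223]
tool_rot: [0.003, 0.785, 0.62, -0.002]
contact_force: [-4.1, -17.6, 5.0]
gripper_width: 0.602
grasp_force: 2.2
```

```bash
python3 - <<'E'
from h import *
to((*jw(-.015,.058),.02,-12.9)); p=get_obs()['eef_pos'][:2]-J;print('jig',p@XD,p@YD)
E
```

```text
at [0.5822 0.0091 0.0223] t 19.25 F [ -4.0501 -17.5871   4.9812] w 0.6016283518114257
[ 0.0002 -0.0071  0.0023] [ 0.1882  0.4005 -0.456 ]
jig -0.00786189509520543 0.057758615666828064
```

Push a bit harder, then back off straight.

Request:
arm_command:
  commands: [0.002,0,-0.001,0,0,0,0.6,0.004,0,-0.001,0,0,0,0.6,0.006,0,-0.001,0,0,0,0.6,0.006,0,-0.001,0,0,0,0.6]

```text
t: 19.65
eef_pos: [0.5821, 0.0091, 0.0225]
tool_rot: [0.006, 0.785, 0.619, -0.004]
contact_force: [-5.3, -29.1, -0.4]
gripper_width: 0.6
grasp_force: 3.5
```

```bash
python3 - <<'E'
from h import *
to((*jw(-.015,.058),.02,-12.9)); p=get_obs()['eef_pos'][:2]-J;print('jig',p@XD,p@YD)
E
```

```text
at [0.5821 0.0091 0.0225] t 19.65 F [ -5.2584 -29.1105  -0.3705] w 0.5997946506608329
[ 0.0002 -0.007   0.0025] [ 0.1888  0.8001 -0.6318]
jig -0.007970852776782677 0.05773893464864007
```

Request:
arm_command:
  commands: [-0.01,0,0,0,0,0,0.6,-0.025,0,0,0,0,0,0.6,-0.045,0,0,0,0,0,0.5,-0.065,0,-0.04,0,0,0,0.3,-0.09,0,-0.08,0,0,0,0,-0.14,0,-0.13,0,0,0,0,-0.19,0,-0.14,0,0,0,0,-0.22,0,-0.14,0,0,0,0]

```text
t: 20.45
eef_pos: [0.5357, -0.1928, 0.1651]
tool_rot: [0.002, 0.782, 0.623, 0.003]
contact_force: [0.7, -0.5, -0.2]
gripper_width: 0.001
grasp_force: 0.0
```

```bash
python3 slab.py 7; python3 - <<'E'
from h import *
to((.4665,-.34,.11,-12.9)); print(get_obs()['q'][6])
E
```

```text
at [ 0.5326 -0.1999  0.165 ] t 20.55 F [-0.0463 -0.4693 -0.7188] w 0.005195189067081274
[0.2705 0.1058 0.0152] [ 0.3716  0.0991 -0.787 ]
at [ 0.5326 -0.1999  0.165 ] t 20.55 F [-0.0463 -0.4693 -0.7188] w 0.005195189067081274
[-0.1517 -0.0315  0.055 ] [ 0.3716  0.0991 -0.787 ]
0.36649998500397213
```

View pics/r7.png

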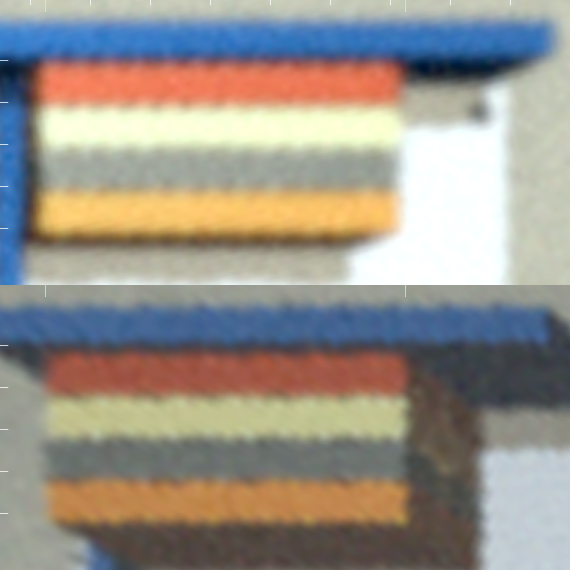

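The row is upright, tight against the backstop and flush in both views. The button is next.

Request:
arm_command:
  commands: [-0.152,-0.031,0.055,0,0,0,0,-0.152,-0.031,0.055,0,0,0,0,-0.152,-0.031,0.055,0,0,0,0,-0.152,-0.031,0.055,0,0,0,0,-0.152,-0.031,0.055,0,0,0,0,-0.152,-0.031,0.055,0,0,0,0]

```text
t: 21.15
eef_pos: [0.4706, -0.332, 0.1072]
tool_rot: [0.0, 0.783, 0.622, 0.001]
contact_force: [0.9, 0.6, 0.8]
gripper_width: 0.0
grasp_force: 0.0
```

```bash
python3 - <<'E'
from h import *
to((.4665,-.34,.065,-12.9))
E
```

```text
at [ 0.4706 -0.332   0.1072] t 21.15 F [0.8901 0.6145 0.8249] w 0.0001410723349797307
[-0.0088 -0.0023  0.0422] [ 0.1205 -0.094  -0.1719]
```

Request:
arm_command:
  commands: [-0.005,-0.001,0.02,0,0,0,0,-0.005,-0.001,0.035,0,0,0,0,-0.005,-0.001,0.042,0,0,0,0,-0.005,-0.001,0.046,0,0,0,0,-0.005,-0.001,0.05,0,0,0,0,-0.005,-0.001,0.053,0,0,0,0,-0.005,-0.001,0.053,0,0,0,0]

```text
t: 21.85
eef_pos: [0.4692, -0.3357, 0.0601]
tool_rot: [-0.001, 0.783, 0.622, 0.004]
contact_force: [-14.1, 19.7, 66.3]
gripper_width: -0.001
grasp_force: 32.8
```

Request:
arm_command:
  commands: [0,0,-0.003,0,0,0,0,0,0,-0.003,0,0,0,0]

```text
t: 22.05
eef_pos: [0.469, -0.3357, 0.0606]
tool_rot: [-0.0, 0.783, 0.622, 0.003]
contact_force: [-7.3, 12.2, 37.7]
gripper_width: 0.0
grasp_force: 18.9
```

```bash
python3 - <<'E'
from h import *
to((.4665,-.34,.065,-12.9))
S=snap('scene','s8.png');cv2.imwrite('pics/s8c.png',cv2.resize(cv2.imread('pics/s8.png')[180:300,80:230],None,fx=5,fy=5,interpolation=2))
E
```

```text
at [ 0.469  -0.3357  0.0606] t 22.05 F [-7.3234 12.2309 37.7359] w 0.0003085842427557693
[-0.0047 -0.0015 -0.0044] [ 0.1869 -0.3026 -0.1317]
```

View pics/s8c.png

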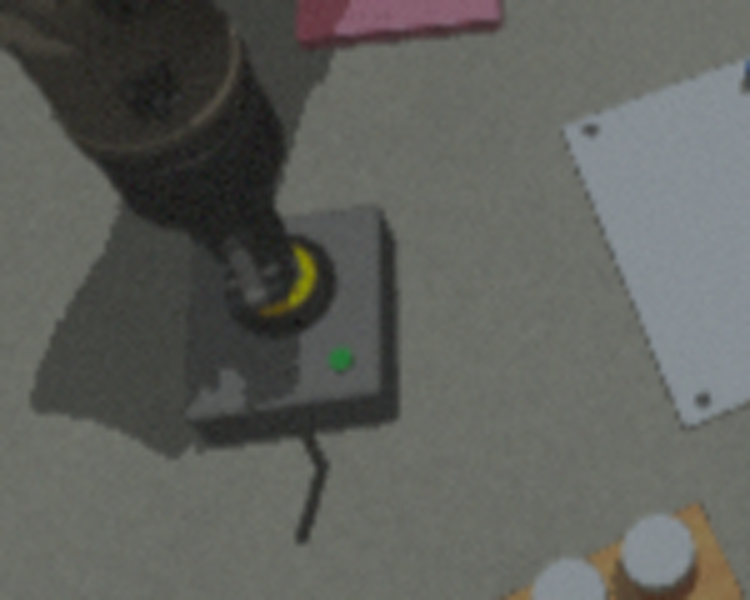

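The crop shows the closed fingers on the yellow button, whose crescent is visible at (305,280) inside the black collar. I'll compare the yellow edges with the first picture to confirm it is down.

```bash
python3 - <<'E'
from h import *
for f in('scene0','s8'):
    c=load(f);h=cv2.cvtColor(c['img'],cv2.COLOR_RGB2HSV);m=cv2.inRange(h,np.array((22,130,70)),np.array((35,255,255)));m[:200]=0;m[270:]=0;m[:,:100]=0;m[:,170:]=0
    for r in range(225,247,2):
        x=np.nonzero(m[r])[0]; print(r,(x.min(),x.max()) if len(x) else '',end=' ')
    print(np.nonzero(m.any(1))[0][[0,-1]])
c=load('s8')
for z in(.057,.066): print(z,proj(c,(.4665,-.34,z)), proj(c,(.469,-.3357,z)))
o=get_obs();p=o['eef_pos'];print(proj(c,p))
E
```

```text
225  227 (np.int64(134), np.int64(137)) 229 (np.int64(130), np.int64(140)) 231 (np.int64(128), np.int64(141)) 233 (np.int64(127), np.int64(142)) 235 (np.int64(127), np.int64(141)) 237 (np.int64(127), np.int64(141)) 239 (np.int64(128), np.int64(139)) 241 (np.int64(131), np.int64(136)) 243  245  [227 241]
225  227  229 (np.int64(139), np.int64(139)) 231 (np.int64(139), np.int64(141)) 233 (np.int64(140), np.int64(142)) 235 (np.int64(140), np.int64(142)) 237 (np.int64(139), np.int64(142)) 239 (np.int64(138), np.int64(141)) 241 (np.int64(134), np.int64(138)) 243  245  [229 242]
0.057 [134.89502462 235.36311682] [136.83437416 235.15821728]
0.066 [133.93423391 233.90451851] [135.89008319 233.69845135]
[136.48034436 234.57419482]
```

The yellow edges shifted by about (+1,+1.3) px, which matches full travel. Now I hold.

Request:
arm_command:
  commands: [0,0,-0.001,0,0,0,0,0,0,-0.001,0,0,0,0,0,0,-0.001,0,0,0,0,0,0,-0.001,0,0,0,0,0,0,-0.001,0,0,0,0,0,0,-0.001,0,0,0,0,0,0,-0.001,0,0,0,0,0,0,-0.001,0,0,0,0]

```text
t: 22.9
eef_pos: [0.469, -0.3356, 0.0608]
tool_rot: [-0.001, 0.783, 0.622, 0.003]
contact_force: [-5.6, 10.2, 29.2]
gripper_width: 0.002
grasp_force: 14.5
```

Request:
arm_command:
  commands: [0,0,0,0,0,0,0,0,0,0,0,0,0,0,0,0,0,0,0,0,0,0,0,0,0,0,0,0,0,0,0,0,0,0,0,0,0,0,0,0,0,0,0,0,0,0,0,0,0,0,0,0,0,0,0,0]

```text
t: 23.7
eef_pos: [0.4689, -0.3356, 0.0607]
tool_rot: [-0.001, 0.783, 0.622, 0.003]
contact_force: [-6.1, 10.3, 29.7]
gripper_width: -0.001
grasp_force: 14.5
```

Request:
arm_command:
  commands: [0,0,0,0,0,0,0,0,0,0,0,0,0,0,0,0,0,0,0,0,0,0,0,0,0,0,0,0,0,0,0,0,0,0,0,0,0,0,0,0,0,0,0,0,0,0,0,0,0]

```text
t: 24.4
eef_pos: [0.4689, -0.3356, 0.0608]
tool_rot: [-0.001, 0.783, 0.622, 0.003]
contact_force: [-5.8, 9.8, 29.2]
gripper_width: 0.003
grasp_force: 14.5
```

Request:
arm_command:
  commands: [0,0,-0.015,0,0,0,0,0,0,-0.04,0,0,0,0,0,0,-0.08,0,0,0,0,-0.05,0,-0.12,0,0,0,0,-0.05,0,-0.12,0,0,0,0,-0.05,0,-0.12,0,0,0,0]

```text
t: 25.0
eef_pos: [0.4561, -0.3889, 0.18]
tool_rot: [0.003, 0.784, 0.621, 0.001]
contact_force: [-0.3, 1.4, -0.3]
gripper_width: 0.003
grasp_force: 0.0
```

```bash
python3 slab.py 9; python3 - <<'E'
from h import *
a=cv2.imread('pics/r9.png'); b=cv2.resize(cv2.imread('pics/t9.png')[120:280,60:180],(220,293)); d=cv2.resize(cv2.imread('pics/s9.png')[200:270,100:170],(220,220)); z=np.zeros((570,220,3),np.uint8); z[:293]=b; z[300:520]=d; cv2.imwrite('pics/v9.png',np.hstack([a,z]))
E
```

```text
at [ 0.4563 -0.385   0.1771] t 25.1 F [-0.3612  0.2559 -0.2273] w 0.001254882360019367
[0.4669 0.1411 0.028 ] [ 0.0291 -0.0991 -0.185 ]
```

View pics/v9.png

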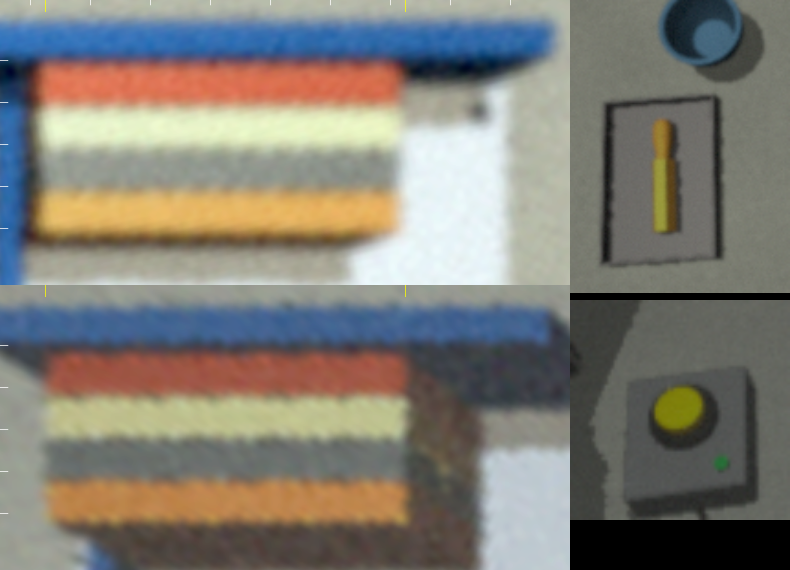

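The row is square, the pestle lies flat in the tray and the button is up again. I'm handing in.

```bash
python3 -c "
from station import hand_in
print(hand_in())"
```

```text
the job is handed in; nothing more can be done
None
```

I handed the job in at about 25 s. The last pictures showed the pestle flat in the tray, the four slabs upright, tight and flush, and the button up again after a hold of over two seconds; `hand_in()` returned no verdict.

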